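Slide the flat sample along the guide rail into its corner pocket

ROBOT

A 6-joint arm with a two-finger parallel gripper is mounted at the origin on a cart in front of the work surface, level with it; the furniture and walls round the work are solid. World frame = base frame: x ahead of the robot, y to its left, z up, the work surface at z = 0. Lengths are in m, angles in rad, forces in N, time in s.
With the tool pointing down it reaches from about 0.225 to 0.875 m from the base axis. Payload 3.4 kg.
Tool frame: the origin (TCP) lies at the very end of the fingers, on their centre line; the grasp point (between the pads) lies 19 mm behind it; z points along the fingers, x is the direction in which the jaws open and shut, and the axes are right-handed (so a half turn about z gives the same grasp; the last joint's range is limited). The gripper opens to 85 mm and grips with 20 to 120 N. Pads are 22 mm wide; open, the fingers measure 114 mm over their backs; the gripper's body (76 mm by 85 mm) begins 54 mm behind the grasp point. The pads swing forward as they close: fully open they stand 13 mm farther back than shut.
Start: joints at [1.166, 0.276, 1.505, -0, 1.361, -0.121], TCP at [0.161, 0.552, 0.231] pointing down, gripper open.
Joint ranges: [-2.89, 2.89], [-0.75, 2.08], [0.22, 2.7], [-1.18, 4.32], [0.11, 2.71], [-2.7, 2.7]. Speed limits (rad/s): [2.57, 2.57, 3.14, 3.14, 3.14, 3.14].

INTERFACE

Orientations are given as a unit quaternion [w, x, y, z].
In Python, from rig import manip gives the robot as it stands.
- The arm moves only by the tool send_rows, never from a script. Its argument "increments" is a list of rows, each a list of 5 numbers: the opening, from 0 (shut) to 1 (fully open), then the shift along the tool's x, y, z in m, then the turn about the tool's z in rad. A call has 1 to 8 rows; each row shifts and turns the commanded pose from where the row before left it, along the tool's axes as they then stand; what a row does not reach is not made up. A row lasts 1/8 s, in which the tool goes at most 62.5 mm and 10.7 degrees, less where a joint would pass 70% of its speed; a pose out of reach is approached as far as the arm can. A call is refused whole if a number of a shift passes 0.0625 or a number of a turn 0.188, either way. A call with a gripper value outside its range is refused whole. The fingers move at their own pace and stop on an object; "squeeze" is the grip in N (left out, the last holds). Time passes only in rows, so rows that do not move let the fingers close. It gives the time, the measured TCP pose, the force and the opening at its end, in the units of the state.
- manip.get_state(): the state, without advancing time (a new reading comes with each control period).
- manip.get_image(name): name is "scene" or "side" or "wrist"; returns the picture (420x560x3 uint8, red, green, blue); there is no depth.
- manip.calibration(name): a dict with "fx", "fy", "cx", "cy" (pixels), "distortion" ([k1, k2, p1, p2, k3] as OpenCV has them; the pictures are not rectified), "camera_from_world" (4x4, takes a point from world to camera coordinates). Camera axes: x right, y up, looking along -z (the intrinsics and any distortion apply to the point x, -y, -z); pixel columns grow to the right and rows downward; lengths in m; the calibration is good to about 2 mm. A picture is of the moment at which its call begins: read the wrist's pose just before it. calibration takes no time and is no camera call; for the wrist camera it gives the pose at the moment of the call.
- manip.sign_off(): hands the job in, once; it reports no verdict.
The state is a dict: "clock": time; "qpos": joint angles; "qd": joint speeds; "effort": joint torques, N m; "position": TCP position; "ee_rot": TCP orientation; "contact_force": force on the tool from outside, world axes, zero at the start; "moment": the same for the moment, N m; "width": finger opening in m.
Only numpy, scipy, OpenCV 4.12 (cv2) and the standard library are available. Lean on these libraries where they do the work, as an engineer would, in place of code of your own. Each camera call takes 0.05 s, during which the arm holds its last target.

TASK

Three round metal samples stand in front of the aluminium guide. Push the flattest one up against the guide's long rail, well short of the pocket, then slide it along against the rail into the corner pocket at the rail's left end until it touches both the rail and the end stop. It must stay on the bench all the way, only pushed, never lifted or tipped; leave the other two samples where they stand.

Things in the scene. Friction and masses are not known exactly. Their poses are not given: they have to be found in the camera images.
- flat_sample: the part to move: the flattest of three round bare-metal samples, a disc 38 mm across and 16 mm high, about 0.14 kg, standing on the bench 80 to 100 mm out from the rail. Origin at the centre of its underside, z up; its yaw means nothing. It slides on the bench with ordinary friction.
- medium_sample: a round metal sample 36 mm across and 28 mm high, beside the flat one in a row along the rail about 80 mm apart (the order of the three varies); leave it. Origin at the centre of its underside.
- tall_sample: a round metal sample 34 mm across and 45 mm high in the same row (order varies); leave it. Origin at the centre of its underside.
- guide: low aluminium guide fixed to the bench: a straight rail with a pocket at its left end. Origin at bench level, middle of the rail's near face. +x points through the rail, away from samples and robot; +y runs along the rail to the end stop, on the robot's left. Rail 20 mm thick, 18 mm high; its near face lies at x = 0, from y = -155 to +155 mm. The three samples stand in front of it, at negative x.
- corner (a point): inner corner of the pocket, at bench level, where the rail's near face meets the end stop's inner face; axes as the guide's. The end stop is 18 mm high, 22 mm thick and reaches 58 mm out from the rail. Home for the flat sample's centre is 19 mm from both faces: x = -19, y = -19 mm in this frame.
- jaw (a point): free end of the jaw, at bench level on its inner edge; axes as the guide's. The jaw, 14 mm high, 16 mm thick, 26 mm long from the end stop, stands parallel to the rail, its inner face 41.5 mm from it. The pocket so formed is open only along the rail; the flat sample enters with 3.5 mm of play and stands 12 mm out of the mouth when home.
Things that resemble listed ones, but are neither listed nor needed, are in the scene too. What is shaped like the flat_sample but purple or yellow is not meant.

How it is judged:
On the way, in this order (a step that is already met when the one before it is completed fails the run):
1. the flat sample stands against the rail (within 2.5 mm), still more than 70 mm (centre to end stop) from the end stop (x of flat_sample in the frame of corner above -0.0215 m and y of flat_sample in the frame of corner below -0.07 m), for 0.1 s.
2. the flat sample has come along the rail into the pocket, touching the end stop (within 2.5 mm) (x of flat_sample in the frame of corner above -0.023 m and y of flat_sample in the frame of corner above -0.0215 m), for 0.2 s.
At the end, for the whole second after the job is handed in: the flat sample rests flat on the bench in the corner pocket, within 2.5 mm of touching the rail and within 2.5 mm of touching the end stop, released; the other two samples are within 10 mm of where they stood (x of flat_sample in the frame of corner between -0.0215 and -0.016 m and y of flat_sample in the frame of corner between -0.0215 and -0.016 m and height (world z) of flat_sample below 0.003 m and angle between flat_sample's own z axis and vertical below 0.1 rad and linear speed of flat_sample below 0.01 m/s and distance of each of medium_sample, tall_sample from where it was at the start of the episode below 0.01 m).
It fails at once if the flat sample is lifted (more than 5 mm) or tipped (more than 0.25 rad) (height (world z) of flat_sample above 0.005 m or angle between flat_sample's own z axis and vertical above 0.25 rad).
It fails at once if the flat sample comes off the rail (more than 6 mm) in the last 70 mm (centre to end stop) before the end stop (y of flat_sample in the frame of corner above -0.07 m and x of flat_sample in the frame of corner below -0.025 m).
It fails at once if another sample is moved by more than 10 mm (distance of any of medium_sample, tall_sample from where it was at the start of the episode above 0.01 m).
It also fails if it takes over 54 s, if anything falls off the work surface, if the arm or the gripper's body presses on something with over 40 N, if the wrist force passes 120 N, or if a joint passes its speed limit or range.

## Working session

There is one attempt and no reset: what is moved stays moved. The work goes in short steps, Python scripts to look and compute and a tool call to move; the robot and the scene stay as the last step left them, time stands still between calls to the robot, and variables do not carry over. Pictures are saved under pics/ and viewed, and the job is handed in when it is done.

Besides the shell and the picture viewer there is one more tool, called after "Emit:" by a JSON object that holds its "api" and its "payload", one argument or row to a line. send_rows: Moves the arm, as the interface text tells. Its arguments: {"type":"object","properties":{"increments":{"type":"array","items":{"type":"array","items":{"type":"number"}}},"squeeze":{"type":"number"}},"required":["increments"]}

```bash
mkdir -p pics; ls
python3 - <<'E'
from rig import manip
import cv2,json
s=manip.get_state();print(s)
for n in("scene","side"):
    im=manip.get_image(n);cv2.imwrite(f"pics/{n}0.png",im[:,:,::-1]);print(n,manip.calibration(n))
E
```

```text
pics
{'clock': 0.0, 'qpos': array([ 1.16600980e+00,  2.76611756e-01,  1.50613386e+00, -2.11710234e-05,
        1.36067213e+00, -1.20986677e-01]), 'qd': array([ 0.00246554, -0.0015543 ,  0.00172358, -0.00134263, -0.00046477,
       -0.00194803]), 'effort': array([ 1.16519139e-03, -4.16781700e+01, -2.45810920e+01,  5.47604645e-05,
        1.11628955e-02, -3.46138563e-06]), 'position': array([0.16080264, 0.55151761, 0.23042985]), 'ee_rot': array([ 4.64382985e-04,  8.00000058e-01,  5.99999229e-01, -7.85617872e-04]), 'contact_force': array([-0.10939102,  0.19653961,  0.22457362]), 'moment': array([ 0.01426321, -0.01773451,  0.00884098]), 'width': 0.08535958217075043}
scene {'fx': 474.5563797087182, 'fy': 474.5563797087182, 'cx': 281.96403846178356, 'cy': 214.41698229596372, 'distortion': array([-0.03163635,  0.        ,  0.        ,  0.        ,  0.        ]), 'camera_from_world': array([[-0.87292914, -0.4877871 , -0.0076458 ,  0.39984237],
       [ 0.26883742, -0.49406331,  0.82681793, -0.20827062],
       [-0.40708863,  0.71969799,  0.56241769, -0.6338308 ],
       [ 0.        ,  0.        ,  0.        ,  1.        ]])}
side {'fx': 384.57879498939866, 'fy': 384.57879498939866, 'cx': 279.36485637120853, 'cy': 203.3945185338528, 'distortion': array([-0.09443102,  0.        ,  0.        ,  0.        ,  0.        ]), 'camera_from_world': array([[-8.55931451e-01, -5.17088744e-01,  7.62478746e-04,
         3.53829991e-01],
       [ 3.16995936e-01, -5.23553853e-01,  7.90825480e-01,
        -1.95969530e-01],
       [-4.08527756e-01,  6.77134103e-01,  6.12041240e-01,
        -6.05802877e-01],
       [ 0.00000000e+00,  0.00000000e+00,  0.00000000e+00,
         1.00000000e+00]])}
```

View pics/scene0.png

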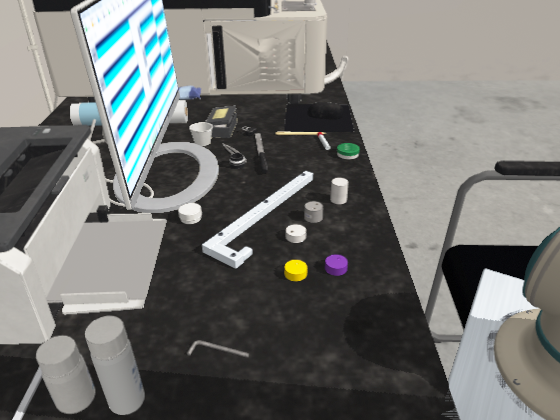

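View pics/side0.png

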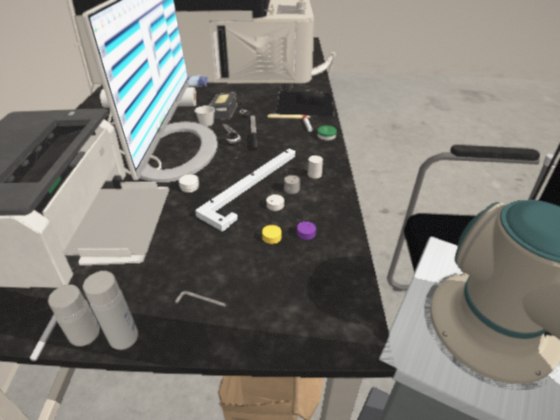

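The rail runs from about (310,176) to (210,250) with its pocket at (240,258). The white disc at (295,233), the grey cylinder at (313,212) and the tall one at (340,190) stand in a row in front of it. There is another white disc at (190,213) behind the rail, and the yellow and purple discs are decoys. I'll enlarge this area and measure it.

```bash
cat > h.py <<'E'
import numpy as np,cv2
from rig import manip
F=np.diag([1,-1,-1.])
def ray(cal,px):
    K=np.array([[cal['fx'],0,cal['cx']],[0,cal['fy'],cal['cy']],[0,0,1]])
    u=cv2.undistortPoints(np.array(px,float).reshape(-1,1,2),K,cal['distortion']).reshape(-1,2)
    d=np.c_[u,np.ones(len(u))]@F
    T=cal['camera_from_world'];R=T[:3,:3]
    return -R.T@T[:3,3], d@R
def onz(cal,px,z):
    o,d=ray(cal,px);t=(z-o[2])/d[:,2];return o+d*t[:,None]
def proj(cal,P):
    K=np.array([[cal['fx'],0,cal['cx']],[0,cal['fy'],cal['cy']],[0,0,1]])
    T=cal['camera_from_world'];P=np.array(P,float).reshape(-1,3)
    c=(P@T[:3,:3].T+T[:3,3])@F
    return cv2.projectPoints(c,np.zeros(3),np.zeros(3),K,cal['distortion'])[0].reshape(-1,2)
E
python3 - <<'E'
import cv2
from h import *
for n,(x,y,w,h) in dict(scene=(170,160,200,130),side=(170,140,170,110)).items():
    im=cv2.imread(f"pics/{n}0.png")[y:y+h,x:x+w];cv2.imwrite(f"pics/{n}0c.png",cv2.resize(im,None,fx=4,fy=4,interpolation=cv2.INTER_CUBIC))
    c=manip.calibration(n);print(n,-c['camera_from_world'][:3,:3].T@c['camera_from_world'][:3,3])
c=manip.calibration('scene')
print(onz(c,[(295,233),(190,213),(296,265),(336,262)],.016).round(3)); print(onz(c,[(308,173),(206,246)],.018).round(3))
E
```

```text
scene [0.14699969 0.54830582 0.53173665]
side [0.11748847 0.49057069 0.52548425]
[[ 0.47  -0.07   0.016]
 [ 0.68  -0.03   0.016]
 [ 0.426  0.008  0.016]
 [ 0.371 -0.031  0.016]]
[[ 0.548 -0.278  0.018]
 [ 0.588  0.041  0.018]]
```

View pics/scene0c.png

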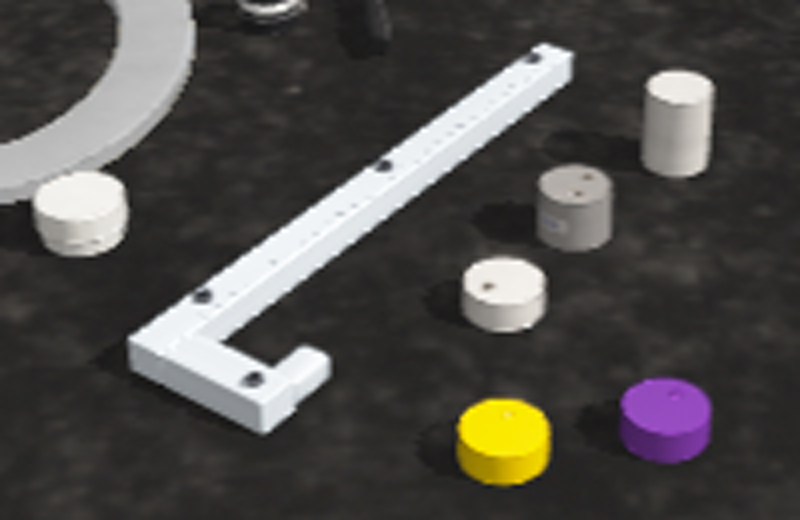

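View pics/side0c.png

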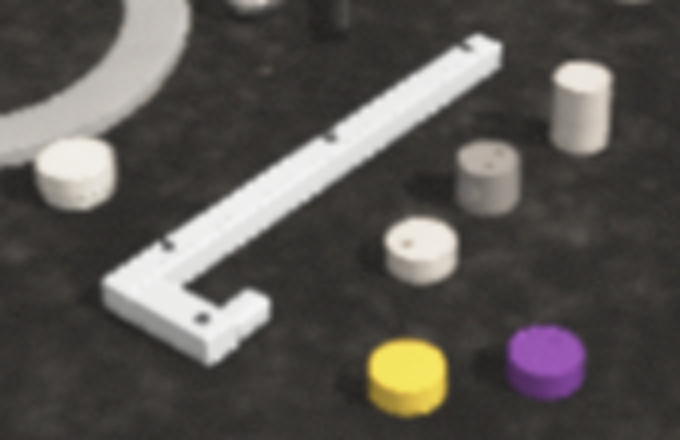

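The flat sample is the bare-metal white disc at scene (295,233) and side (275,202). It's the lowest of the row of three in front of the rail. The lid at (190,213) stands behind the rail, and yellow (296,270) and purple (336,265) are ruled out by colour. Next I'll measure it against the guide.

```bash
cat > meas.py <<'E'
from h import *
def measure(n,im,roi,seeds):
    c=manip.calibration(n)
    hsv=cv2.cvtColor(im,cv2.COLOR_BGR2HSV)
    m=((hsv[...,2]>95)&(hsv[...,1]<70)).astype(np.uint8)
    k,lab,st,ce=cv2.connectedComponentsWithStats(m,connectivity=4)
    out={}
    for name,(u,v) in seeds.items():
        l=lab[v,u]; print(n,name,'lab',l,st[l].tolist())
        out[name]=(lab==l)
    return c,out
def guide(c,mask):
    # lower silhouette of rail: for each column, lowest mask pixel
    vs,us=np.nonzero(mask); return us,vs
E
python3 - <<'E'
from meas import *
for n,seeds in dict(scene=dict(guide=(260,212),flat=(296,232),med=(313,215),tall=(340,190)),side=dict(guide=(235,190),flat=(275,202),med=(292,186),tall=(315,167))).items():
    im=cv2.imread(f"pics/{n}0.png")
    c,o=measure(n,im,None,seeds)
    vis=im.copy()
    for m in o.values():
        cs,_=cv2.findContours(m.astype(np.uint8),0,1); cv2.drawContours(vis,cs,-1,(0,0,255),1)
    x,y=(170,160) if n=='scene' else (170,140)
    cv2.imwrite(f"pics/{n}m.png",cv2.resize(vis[y:y+130,x:x+200],None,fx=4,fy=4,interpolation=0))
    # silhouette centres of discs: bottom silhouette at z=0, top at z=h : use centroid at mid height
    for k,h in dict(flat=.016,med=.028,tall=.045).items():
        v,u=np.nonzero(o[k]); print(k,(u.mean(),v.mean()),onz(c,[(u.mean(),v.mean())],h/2)[0].round(4))
    # rail near-bottom edge
    m=o['guide']; x0,x1=(235,305) if n=='scene' else (222,285)
    pts=np.array([(u,np.nonzero(m[:,u])[0].max()+.5) for u in range(x0,x1)])
    P=onz(c,pts,0.)[:,:2]
    vx,vy,px,py=cv2.fitLine(P.astype(np.float32),cv2.DIST_HUBER,0,.01,.01).ravel()
    print('rail line',vx,vy,px,py,'yaw',np.degrees(np.arctan2(vy,vx)),'res',np.abs((P-[px,py])@[-vy,vx]).max())
E
```

```text
scene guide lab 47 [202, 171, 112, 98, 2324]
scene flat lab 63 [286, 224, 21, 19, 340]
scene med lab 56 [305, 201, 18, 22, 329]
scene tall lab 50 [331, 177, 18, 28, 421]
flat (np.float64(295.6764705882353), np.float64(232.88823529411764)) [ 0.474  -0.0809  0.008 ]
med (np.float64(313.9878419452888), np.float64(211.31003039513678)) [ 0.472  -0.1536  0.014 ]
tall (np.float64(339.14489311163896), np.float64(190.20665083135393)) [ 0.4554 -0.2371  0.0225]
rail line 0.12769827 -0.99181306 0.54624325 -0.13731633 yaw -82.66339 res 0.025727251264835736
side guide lab 51 [195, 148, 101, 84, 1865]
side flat lab 69 [266, 194, 19, 17, 271]
side med lab 66 [284, 175, 16, 19, 257]
side tall lab 56 [308, 155, 16, 24, 330]
flat (np.float64(275.1033210332103), np.float64(201.8671586715867)) [ 0.4738 -0.0818  0.008 ]
med (np.float64(291.9571984435798), np.float64(183.69649805447472)) [ 0.4726 -0.1546  0.014 ]
tall (np.float64(315.1121212121212), np.float64(166.21515151515152)) [ 0.4553 -0.2384  0.0225]
rail line 0.13826005 -0.99039596 0.5422495 -0.10249003 yaw -82.05282 res 0.027230723582300873
```

```bash
python3 -c "
import cv2,numpy as np
a=cv2.imread('pics/scenem.png');cv2.imwrite('pics/m1.png',a)"
```

```text
(no output)
```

View pics/scenem.png

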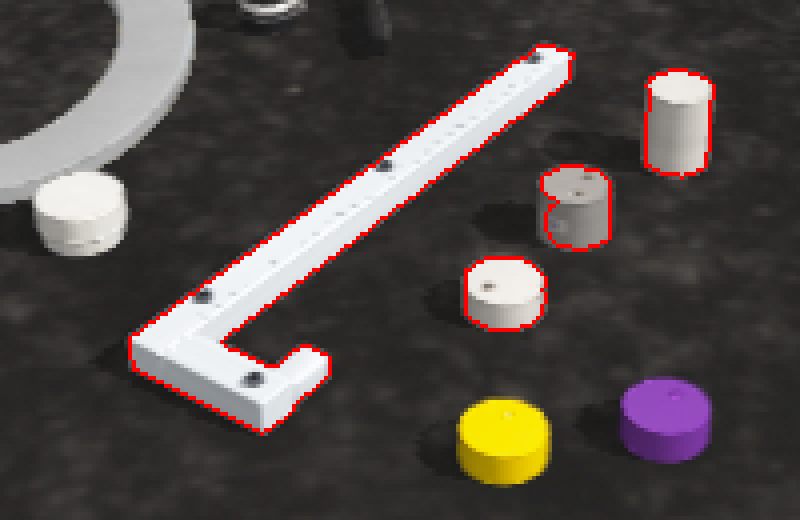

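Run:
```python
from meas import *
for n,seeds,r,e in (('scene',dict(guide=(260,212),flat=(296,232)),(256,310),(206,233)),('side',dict(guide=(235,190),flat=(275,202)),(241,292),(199,220))):
    im=cv2.imread(f"pics/{n}0.png"); c,o=measure(n,im,None,seeds); m=o['guide']
    def fit(a,b):
        pts=np.array([(u,np.nonzero(m[:,u])[0].max()+.5) for u in range(a,b)])
        P=onz(c,pts,0.)[:,:2]
        vx,vy,px,py=cv2.fitLine(P.astype(np.float32),cv2.DIST_HUBER,0,.01,.01).ravel()
        print('line yaw',np.degrees(np.arctan2(vy,vx)),px,py,'res',np.abs((P-[px,py])@[-vy,vx]).max()); return np.array([vx,vy]),np.array([px,py]),P
    d,p,P=fit(*r); d=d*np.sign(d[1])
    de,pe,Pe=fit(*e)
    x=np.array([d[1],-d[0]])
    # stop outer face: y ; corner = intersection moved back 22mm
    yo=((pe-p)@d); 
    A=np.array([d,-de]).T; t=np.linalg.solve(A,pe-p); outer=p+d*t[0]
    corner=outer-0.022*d
    print('corner',corner,'yawy',np.degrees(np.arctan2(d[1],d[0])))
    v,u=np.nonzero(o['flat']); f=onz(c,[(u.mean(),v.mean())],.008)[0][:2]
    print('flat in corner',(f-corner)@x,(f-corner)@d)
    far=onz(c,[(312.8,179)] if n=='scene' else [(294.5,156)],0.)[0][:2]; print('far end rel',(far-corner)@x,(far-corner)@d)
    print('proj home/rail checks',proj(c,[[*corner,.018],[*(corner-.31*d),.018]]))
```

```text
scene guide lab 47 [202, 171, 112, 98, 2324]
scene flat lab 63 [286, 224, 21, 19, 340]
line yaw 82.985596 0.5548588 -0.16129035 res 0.0015515466744462935
line yaw -7.3179574 0.56392086 0.044117797 res 0.0009732502029914407
corner [0.5771934  0.02023296] yawy 82.985596
flat in corner -0.09006319412171902 -0.11293603527352389
far end rel 0.0007261919058197725 -0.31049714447572846
proj home/rail checks [[217.90987632 241.50366158]
 [313.18484803 172.12540377]]
side guide lab 51 [195, 148, 101, 84, 1865]
side flat lab 69 [266, 194, 19, 17, 271]
line yaw 83.124084 0.55006886 -0.18382809 res 0.001506104332607249
line yaw -6.9022226 0.5586873 0.045077197 res 0.0010691047185857
corner [0.57476485 0.02097037] yawy 83.124084
flat in corner -0.08792759749005821 -0.11411032009750469
far end rel 0.0027988936392769515 -0.3108677899316293
proj home/rail checks [[209.33110098 208.33850305]
 [295.32923276 150.55470574]]
```

Emit:
{"api": "send_rows", "payload": {
  "increments": [
    [0.235,0,0,0,-0.162],
    [0.235,-0.042,0.0245,0,0],
    [0.235,-0.042,0.0245,0,0],
    [0.235,-0.042,0.0245,0,0],
    [0.235,-0.042,0.0245,0,0],
    [0.235,-0.042,0.0245,0,0],
    [0.235,-0.042,0.0245,0,0],
    [0.235,-0.042,0.0245,0,0]
  ]
}}

```text
clock: 1.1
position: [0.2957, 0.2378, 0.2311]
ee_rot: [0.0, 0.749, 0.663, 0.0]
contact_force: [0.8, 0.1, 0.8]
width: 0.0198
```

Emit:
{"api": "send_rows", "payload": {
  "increments": [
    [0.235,-0.042,0.0245,0,0],
    [0.235,-0.042,0.0245,0,0],
    [0.235,-0.042,0.0245,0,0],
    [0.235,-0.042,0.0245,0,0],
    [0.235,-0.042,0.0245,0,0],
    [0.235,-0.042,0.0245,0,0],
    [0.235,-0.042,0.0245,0,0],
    [0.235,0,0,0,0]
  ]
}}

```text
clock: 2.1
position: [0.4312, -0.0761, 0.2308]
ee_rot: [0.0, 0.75, 0.661, -0.0]
contact_force: [-0.3, 0.3, 0.3]
width: 0.0201
```

Run:
```python
from h import *
c=manip.calibration('wrist');im=manip.get_image('wrist')[:,:,::-1].copy()
cv2.imwrite('pics/w1.png',im)
P=manip.get_state()['position'];print(proj(c,[[.474,-.0813,.016],[.576,.0205,0],[.576,.0205,.018],[*P]]))
```

```text
[[285.26176618 215.95328879]
 [366.28448392 271.72614559]
 [369.7498913  278.46286564]
 [288.71999955 268.67929866]]
```

View pics/w1.png

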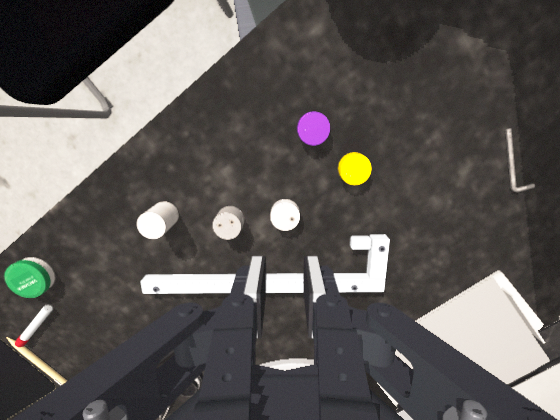

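The wrist view shows the disc at (285,214) against a prediction of (285,216), and the inner corner at (366,273), so the measurements agree. Now I'll descend behind the disc.

Emit:
{"api": "send_rows", "payload": {
  "increments": [
    [0.235,0,0,0.05,0],
    [0.235,0,0,0.05,0],
    [0.235,0,0,0.05,0],
    [0.235,0,0,0.04,0],
    [0.235,0,0,0.025,0],
    [0.235,0,0,0.01,0],
    [0.235,0,0,0,0]
  ]
}}

```text
clock: 3.02
position: [0.4297, -0.0725, 0.0062]
ee_rot: [-0.0, 0.749, 0.663, -0.0]
contact_force: [0.3, -0.4, 0.3]
width: 0.0202
```

Run:
```python
from h import *
for n,(x,y) in dict(scene=(200,160),side=(190,140)).items():
    im=manip.get_image(n)[:,:,::-1][y:y+130,x:x+180]
    cv2.imwrite(f'pics/{n}2.png',cv2.resize(im,None,fx=4,fy=4,interpolation=cv2.INTER_CUBIC))
```

```text
(no output)
```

View pics/scene2.png

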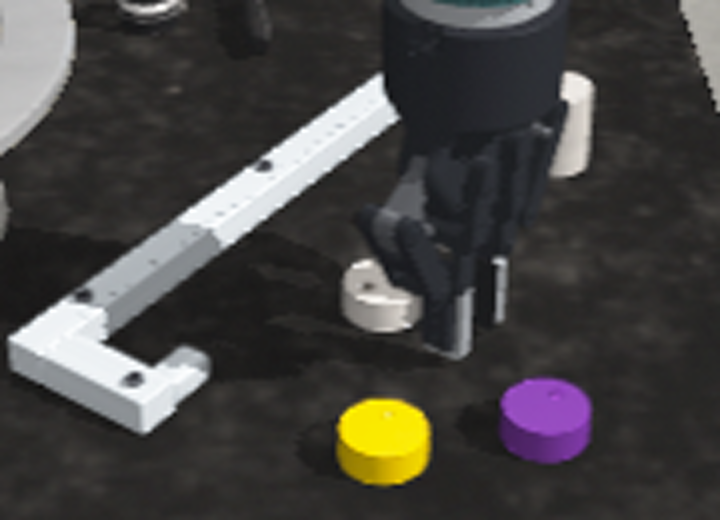

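The arm drifted about 3.5 mm along the rail while descending, so I'll correct that and then push.

Emit:
{"api": "send_rows", "payload": {
  "increments": [
    [0.235,-0.0035,0.005,0,0],
    [0.235,0,0.01,0,0],
    [0.235,0,0.01,0,0],
    [0.235,0,0.01,0,0],
    [0.235,0,0.01,0,0],
    [0.235,0,0.01,0,0],
    [0.235,0,0.01,0,0],
    [0.235,0,0,0,0]
  ]
}}

```text
clock: 4.12
position: [0.4958, -0.085, 0.0063]
ee_rot: [0.001, 0.749, 0.663, 0.001]
contact_force: [-0.0, -0.5, -0.0]
width: 0.0201
```

```bash
cat > look.py <<'E'
from h import *
import sys
t=sys.argv[1]
C=np.array([.576,.0205]);yg=np.array([.122,.9925]);xg=np.array([.9925,-.122])
s=manip.get_state();p=s['position'];print('tool in corner',((p[:2]-C)@xg).round(4),((p[:2]-C)@yg).round(4),'z',p[2].round(4),'F',s['contact_force'].round(1),'yawx',np.degrees(2*np.arctan2(s['ee_rot'][2],s['ee_rot'][1])).round(1))
a=[]
for n,(x,y) in dict(scene=(190,160),side=(180,135)).items():
    im=manip.get_image(n)[:,:,::-1]; cv2.imwrite(f'pics/{n}_{t}_full.png',im); im=im[y:y+120,x:x+130]
    a.append(cv2.resize(im,None,fx=3,fy=3,interpolation=cv2.INTER_CUBIC))
cv2.imwrite(f'pics/b{t}.png',np.hstack(a))
E
python3 look.py 3
```

```text
tool in corner -0.0667 -0.1145 z 0.0063 F [-0.  -0.5 -0. ] yawx 83.0
```

View pics/b3.png

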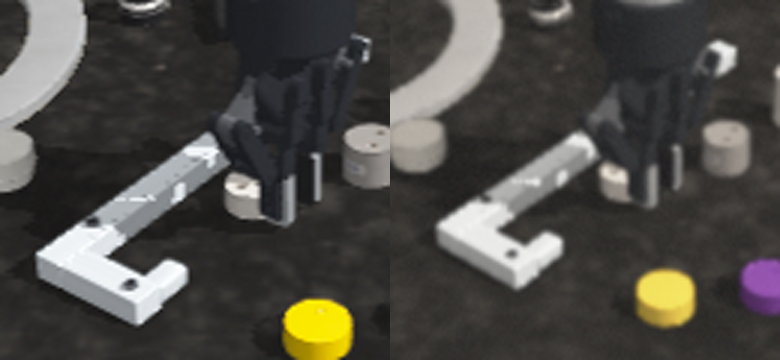

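Both views show the disc right in front of the fingers and about 20 mm short of the rail. I'll continue with smaller steps.

Emit:
{"api": "send_rows", "payload": {
  "increments": [
    [0.235,0,0.006,0,0],
    [0.235,0,0.006,0,0],
    [0.235,0,0.005,0,0],
    [0.235,0,0,0,0]
  ]
}}

```text
clock: 4.72
position: [0.5118, -0.0869, 0.0063]
ee_rot: [0.0, 0.749, 0.663, 0.0]
contact_force: [-0.4, -0.6, -0.3]
width: 0.0201
```

Emit:
{"api": "send_rows", "payload": {
  "increments": [
    [0.235,0,0.002,0,0],
    [0.235,0,0,0,0]
  ]
}}

```text
clock: 4.97
position: [0.513, -0.0869, 0.0063]
ee_rot: [-0.0, 0.749, 0.663, 0.0]
contact_force: [-0.7, -0.2, 0.9]
width: 0.0201
```

Emit:
{"api": "send_rows", "payload": {
  "increments": [
    [0.235,0,0.002,0,0],
    [0.235,0,0,0,0]
  ]
}}

```text
clock: 5.22
position: [0.515, -0.0872, 0.0063]
ee_rot: [-0.0, 0.749, 0.663, 0.0]
contact_force: [-0.7, -0.5, 0.1]
width: 0.0201
```

Emit:
{"api": "send_rows", "payload": {
  "increments": [
    [0.235,0,0.002,0,0],
    [0.235,0,0,0,0]
  ]
}}

```text
clock: 5.48
position: [0.5172, -0.0875, 0.0063]
ee_rot: [0.0, 0.749, 0.663, 0.0]
contact_force: [-0.3, -0.1, -0.7]
width: 0.0199
```

Emit:
{"api": "send_rows", "payload": {
  "increments": [
    [0.235,0,0.0015,0,0],
    [0.235,0,0,0,0]
  ]
}}

```text
clock: 5.72
position: [0.5179, -0.0875, 0.0062]
ee_rot: [-0.0, 0.749, 0.663, -0.0]
contact_force: [-2.4, 0.1, 0.8]
width: 0.0199
```

```bash
python3 look.py 4
```

```text
tool in corner -0.0444 -0.1143 z 0.0062 F [-2.4  0.1  0.8] yawx 83.0
```

View pics/b4.png

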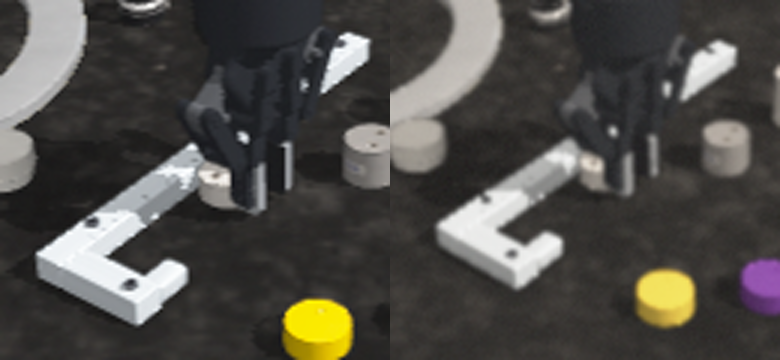

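The force has started to rise and the disc looks to be at the rail. I'll press once more to confirm.

Emit:
{"api": "send_rows", "payload": {
  "increments": [
    [0.235,0,0.001,0,0],
    [0.235,0,0,0,0]
  ]
}}

```text
clock: 6.08
position: [0.5182, -0.0875, 0.0061]
ee_rot: [-0.001, 0.749, 0.663, -0.001]
contact_force: [-5.6, 0.5, 2.2]
width: 0.0202
```

Emit:
{"api": "send_rows", "payload": {
  "increments": [
    [0.235,0,0.001,0,0],
    [0.235,0,0,0,0]
  ]
}}

```text
clock: 6.32
position: [0.5183, -0.0874, 0.006]
ee_rot: [-0.002, 0.749, 0.663, -0.001]
contact_force: [-6.4, -0.5, 3.2]
width: 0.0199
```

The arm has stalled and the force rises (6 N), so the disc is against the rail at y ≈ -114 mm, which should meet step 1. Next I back off, lift, move behind the disc and turn.

Emit:
{"api": "send_rows", "payload": {
  "increments": [
    [0.235,0,-0.01,0,0],
    [0.235,0,-0.02,0,0],
    [0.235,0,0,-0.05,0],
    [0.118,0,0,-0.05,0],
    [0.118,-0.02,0.02,0,0],
    [0.118,-0.02,0.018,0,0],
    [0.118,0,0,0,0.1745],
    [0.118,0,0,0,0.1745]
  ]
}}

```text
clock: 7.32
position: [0.5251, -0.1293, 0.1066]
ee_rot: [0.001, 0.854, 0.52, 0.001]
contact_force: [-0.6, -0.2, 0.8]
width: 0.0101
```

Emit:
{"api": "send_rows", "payload": {
  "increments": [
    [0.118,0,0,0,0.1745],
    [0.118,0,0,0,0.1745],
    [0.118,0,0,0,0.1745],
    [0.118,0,0,0,0.1745],
    [0.118,0,0,0,0.1745],
    [0.118,0,0,0,0.1745],
    [0.118,0,0,0,0.1745],
    [0.118,0,0,0,0.1745]
  ]
}}

```text
clock: 8.32
position: [0.5249, -0.1289, 0.1067]
ee_rot: [0.0, 0.989, -0.15, 0.002]
contact_force: [-0.2, -0.6, 0.4]
width: 0.01
```

Emit:
{"api": "send_rows", "payload": {
  "increments": [
    [0.118,0,0,0,0.1745],
    [0.118,0,0,0,0],
    [0.118,0,0,0,0]
  ]
}}

```text
clock: 8.7
position: [0.5241, -0.1287, 0.1065]
ee_rot: [0.0, 0.973, -0.232, 0.001]
contact_force: [-0.2, -0.6, -0.2]
width: 0.0099
```

```bash
python3 look.py 5
python3 - <<'E'
from h import *
c=manip.calibration('wrist');im=manip.get_image('wrist')[:,:,::-1].copy();cv2.imwrite('pics/w5.png',im)
E
```

```text
tool in corner -0.0333 -0.1544 z 0.1065 F [-0.2 -0.6 -0.2] yawx -26.8
```

View pics/w5.png

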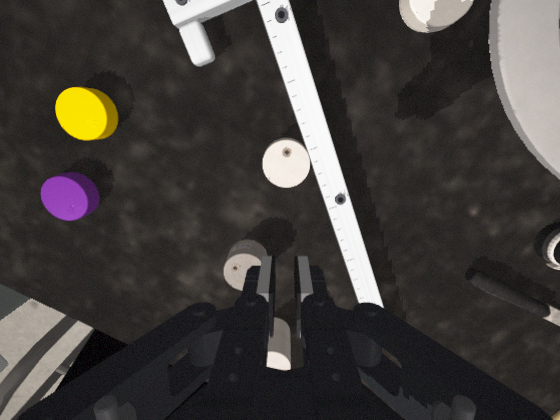

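View pics/b5.png

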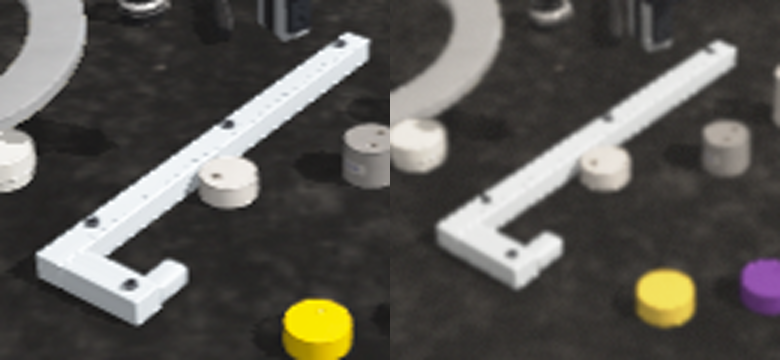

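The disc at wrist (286,163) touches the rail, and the medium and tall samples look unmoved. I'll check its position with numbers.

```bash
cat > disc.py <<'E'
from h import *
import sys
# centroid of the disc top in wrist picture / checks
C=np.array([.576,.0205]);yg=np.array([.122,.9925]);xg=np.array([.9925,-.122])
im=cv2.imread(sys.argv[1]);n=sys.argv[2];c=manip.calibration(n)
circ=[]
hsv=cv2.cvtColor(im,cv2.COLOR_BGR2HSV)
for px in eval(sys.argv[3]):
    P=onz(c,[px[:2]],px[2])[0][:2]; print(px,P.round(4),'corner frame',((P-C)@xg).round(4),((P-C)@yg).round(4))
E
python3 disc.py pics/w5.png wrist "[(286,163,.016),(310,156,.018),(258,4,.018),(240,262,.014)]"
python3 - <<'E'
from h import *
C=np.array([.576,.0205]);yg=np.array([.122,.9925]);xg=np.array([.9925,-.122])
c=manip.calibration('wrist')
g=[[-19,-114,16],[0,-114,18],[0,-150,18],[0,-60,18],[0,0,18]]
print(proj(c,[[*(C+a/1e3*xg+b/1e3*yg),z/1e3] for a,b,z in g]).round(1))
E
```

```text
(286, 163, 0.016) [ 0.5451 -0.0908] corner frame -0.0171 -0.1143
(310, 156, 0.018) [ 0.5639 -0.0941] corner frame 0.002 -0.1152
(258, 4, 0.018) [0.5759 0.0111] corner frame 0.0011 -0.0094
(240, 262, 0.014) [ 0.4702 -0.1499] corner frame -0.0842 -0.1821
[[283.6 163.5]
 [307.  155.4]
 [321.4 198.2]
 [282.8  83.2]
 [251.2 -11.3]]
```

Emit:
{"api": "send_rows", "payload": {
  "increments": [
    [0.118,0.0015,0,0.04,0],
    [0.118,0,0,0.04,0],
    [0.118,0,0,0.015,0],
    [0.118,0,0,0.005,0],
    [0.118,0,0,0,0]
  ]
}}

```text
clock: 9.48
position: [0.5257, -0.1295, 0.007]
ee_rot: [0.0, 0.972, -0.233, 0.001]
contact_force: [1.0, -1.1, -0.6]
width: 0.0101
```

```bash
python3 look.py 6
```

```text
tool in corner -0.0317 -0.155 z 0.007 F [ 1.  -1.1 -0.6] yawx -26.9
```

View pics/b6.png

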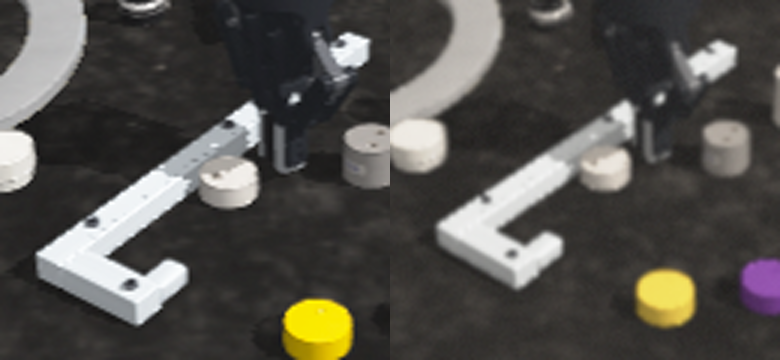

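Emit:
{"api": "send_rows", "payload": {
  "increments": [
    [0.118,0,-0.007,0,0],
    [0.118,0,-0.006,0,0],
    [0.118,0,-0.003,0,0],
    [0.118,0,0,0,0]
  ]
}}

```text
clock: 10.07
position: [0.5318, -0.1148, 0.0064]
ee_rot: [0.0, 0.973, -0.233, -0.0]
contact_force: [-1.9, -1.9, 1.6]
width: 0.0103
```

Emit:
{"api": "send_rows", "payload": {
  "increments": [
    [0.118,-0.0016,-0.0047,0,0],
    [0.118,-0.0032,-0.0094,0,0],
    [0.118,-0.0032,-0.0094,0,0],
    [0.118,-0.0032,-0.0094,0,0],
    [0.118,0,0,0,0]
  ]
}}

```text
clock: 10.7
position: [0.5364, -0.0796, 0.0061]
ee_rot: [-0.0, 0.973, -0.233, -0.001]
contact_force: [-1.4, -1.4, -0.3]
width: 0.0101
```

```bash
python3 look.py 7
```

```text
tool in corner -0.0271 -0.1042 z 0.0061 F [-1.4 -1.4 -0.3] yawx -26.9
```

View pics/b7.png

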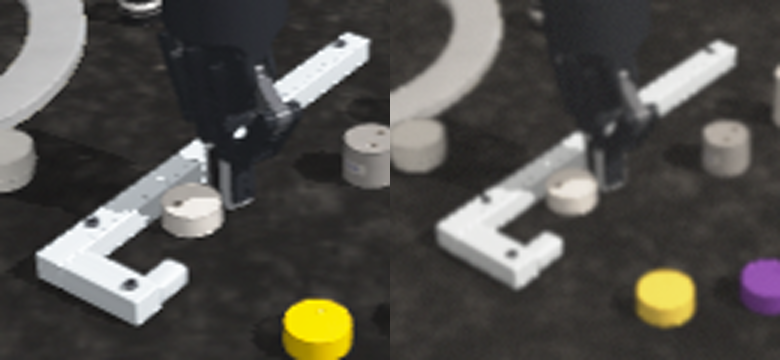

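The disc is sliding along against the rail and is now at about y -77 mm. I'll continue.

Emit:
{"api": "send_rows", "payload": {
  "increments": [
    [0.118,-0.0016,-0.0047,0,0],
    [0.118,-0.0032,-0.0094,0,0],
    [0.118,-0.0032,-0.0094,0,0],
    [0.118,-0.0032,-0.0094,0,0],
    [0.118,-0.0016,-0.0047,0,0],
    [0.118,0,0,0,0]
  ]
}}

```text
clock: 11.55
position: [0.5409, -0.0409, 0.0059]
ee_rot: [0.0, 0.973, -0.233, -0.002]
contact_force: [-4.0, -1.6, 2.3]
width: 0.0102
```

```bash
python3 look.py 8
```

```text
tool in corner -0.0274 -0.0652 z 0.0059 F [-4.  -1.6  2.3] yawx -26.9
```

View pics/b8.png

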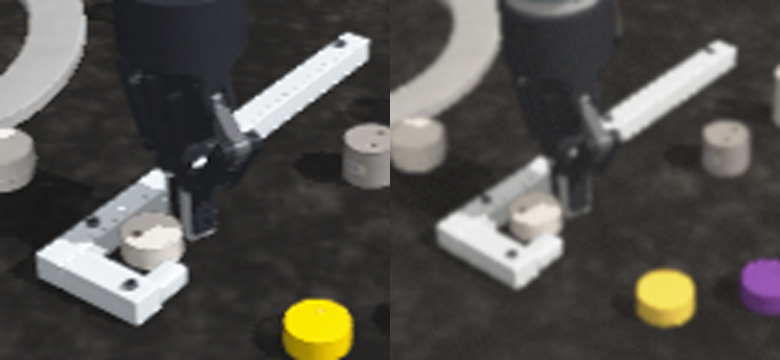

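The disc is at the pocket mouth with about 19 mm to go, so I'll take smaller steps.

Emit:
{"api": "send_rows", "payload": {
  "increments": [
    [0.118,-0.0018,-0.0047,0,0],
    [0.118,-0.0018,-0.0047,0,0],
    [0.118,-0.0018,-0.0047,0,0],
    [0.118,0,0,0,0]
  ]
}}

```text
clock: 12.15
position: [0.5426, -0.0259, 0.0058]
ee_rot: [0.0, 0.972, -0.233, -0.002]
contact_force: [-5.3, -1.5, 1.2]
width: 0.0099
```

Emit:
{"api": "send_rows", "payload": {
  "increments": [
    [0.118,-0.0007,-0.0019,0,0],
    [0.118,0,0,0,0]
  ]
}}

```text
clock: 12.4
position: [0.5428, -0.0243, 0.0058]
ee_rot: [0.0, 0.972, -0.233, -0.002]
contact_force: [-5.6, -2.2, 1.4]
width: 0.0101
```

Emit:
{"api": "send_rows", "payload": {
  "increments": [
    [0.118,-0.0007,-0.0019,0,0],
    [0.118,0,0,0,0]
  ]
}}

```text
clock: 12.65
position: [0.543, -0.0223, 0.0058]
ee_rot: [0.0, 0.972, -0.233, -0.002]
contact_force: [-5.2, -2.6, 2.2]
width: 0.0101
```

Emit:
{"api": "send_rows", "payload": {
  "increments": [
    [0.118,-0.0007,-0.0015,0,0],
    [0.118,0,0,0,0]
  ]
}}

```text
clock: 12.9
position: [0.5431, -0.0218, 0.0059]
ee_rot: [0.001, 0.973, -0.232, -0.002]
contact_force: [-5.0, -5.8, 1.6]
width: 0.0103
```

Emit:
{"api": "send_rows", "payload": {
  "increments": [
    [0.118,-0.0005,-0.0014,0,0],
    [0.118,0,0,0,0]
  ]
}}

```text
clock: 13.15
position: [0.543, -0.0216, 0.0059]
ee_rot: [0.002, 0.973, -0.232, -0.002]
contact_force: [-7.0, -10.4, 1.6]
width: 0.01
```

```bash
python3 look.py 9
```

```text
tool in corner -0.0276 -0.0458 z 0.0059 F [ -7.  -10.4   1.6] yawx -26.8
```

View pics/b9.png

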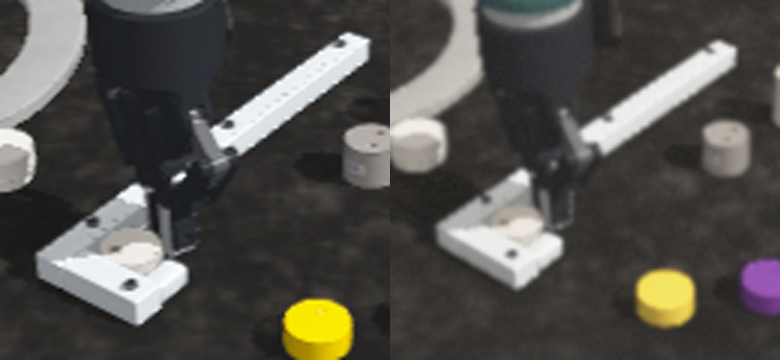

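The arm stalls at 10 N with the disc's computed y at about -19 mm, which is the end stop. I'll hold briefly, back straight off, lift and verify.

Emit:
{"api": "send_rows", "payload": {
  "increments": [
    [0.118,0,0,0,0],
    [0.118,0,0,0,0],
    [0.118,0,0.004,0,0],
    [0.118,0,0.01,0,0],
    [0.118,0,0.015,0,0],
    [0.118,0,0,-0.05,0],
    [0.118,0,0,-0.06,0],
    [0.118,0,0,0,0]
  ]
}}

```text
clock: 14.25
position: [0.5357, -0.0463, 0.1213]
ee_rot: [-0.0, 0.972, -0.233, 0.006]
contact_force: [1.1, 0.5, 0.0]
width: 0.0101
```

```bash
python3 look.py 10
python3 - <<'E'
from h import *
im=manip.get_image('wrist')[:,:,::-1].copy();cv2.imwrite('pics/w10.png',im)
E
```

```text
tool in corner -0.0318 -0.0712 z 0.1213 F [1.1 0.5 0. ] yawx -27.0
```

View pics/w10.png

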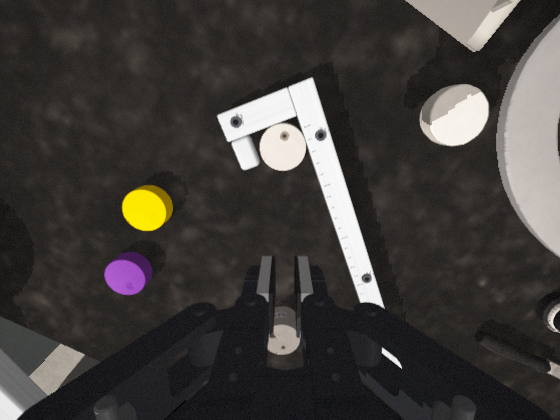

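View pics/b10.png

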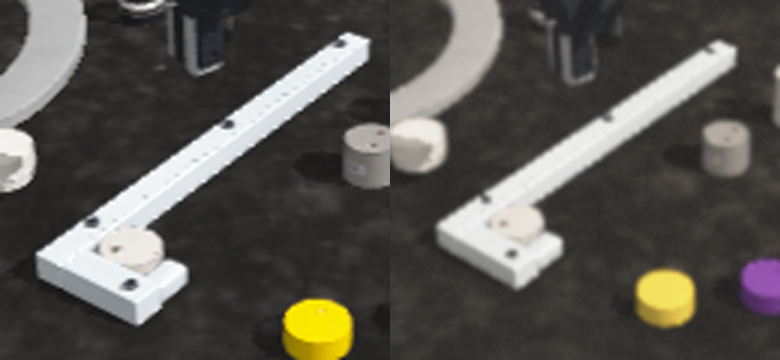

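The disc sits in the corner at wrist (283,147). I'll enlarge the picture to check both gaps, and compare the other two samples with the first picture.

```bash
python3 disc.py pics/w10.png wrist "[(283,147,.016),(298,122,.018),(294,120,.018)]"
python3 - <<'E'
from meas import *
im=cv2.imread('pics/w10.png');cv2.imwrite('pics/w10c.png',cv2.resize(im[70:190,210:350],None,fx=5,fy=5,interpolation=cv2.INTER_CUBIC))
im=cv2.imread('pics/scene_10_full.png')
c,o=measure('scene',im,None,dict(med=(313,215),tall=(340,190)))
for k,h in dict(med=.028,tall=.045).items():
    v,u=np.nonzero(o[k]);print(k,u.mean(),v.mean(),onz(c,[(u.mean(),v.mean())],h/2)[0])
E
```

```text
(283, 147, 0.016) [0.5553 0.0037] corner frame -0.0185 -0.0192
(298, 122, 0.018) [0.5742 0.0155] corner frame -0.0012 -0.0052
(294, 120, 0.018) [0.5721 0.0182] corner frame -0.0036 -0.0028
scene med lab 48 [305, 201, 18, 22, 327]
scene tall lab 44 [331, 177, 18, 27, 418]
med 314.03058103975536 211.30886850152905 [ 0.47189153 -0.15365668  0.014     ]
tall 339.1818181818182 190.1818181818182 [ 0.45533935 -0.23719485  0.0225    ]
```

View pics/w10c.png

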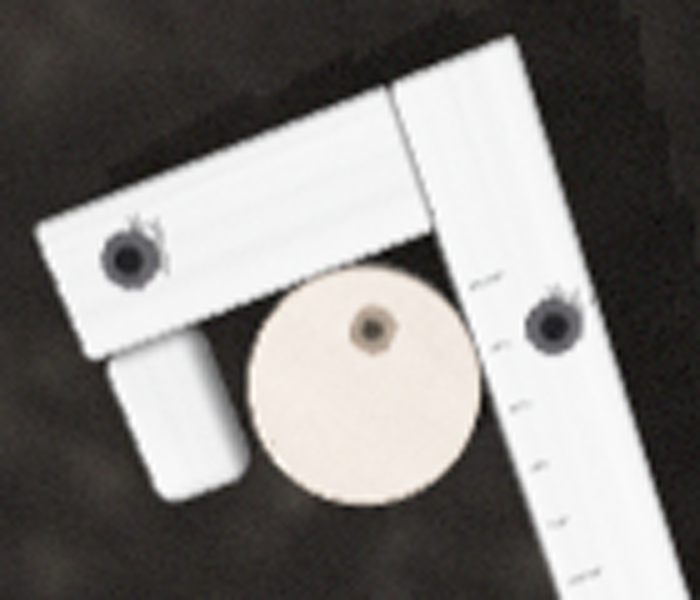

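The crop shows the disc touching both the rail and the end stop, with its free play on the jaw side. The other samples have moved less than 1 mm, so I'm handing in.

```bash
python3 -c "
from rig import manip
print(manip.sign_off())"
```

```text
the job is handed in; nothing more can be done
None
```

The flat sample is home in the corner pocket, released, and the job is handed in at about 14.5 s of the 54 s allowed.

- **How it went:** I pushed the bare-metal disc square onto the rail about 114 mm short of the end stop. Then I slid it along the rail with the fingers tilted 20° towards it, until the arm stalled on the end stop at about 12 N. I backed off and lifted clear before checking.
- **Final position:** The enlarged wrist view shows the disc touching both the rail and the end stop, lying flat. Its measured centre is about x -18.5, y -19.2 mm in the corner frame; home is -19, -19.
- **Other samples:** By the first and last scene pictures, the medium and tall samples moved less than 0.5 mm.
- **What disagreed:** The rail measured about 2 mm farther out with the wrist camera and by contact than with the scene camera. That is within the stated calibration error, so I used the contact forces to judge when the disc was touching. The arm also drifted about 3.5 mm on the first descent, which I corrected before pushing.

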